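Lift the wet panel onto the drying rack with a spatula

ROBOT

A 6-joint arm with a two-finger parallel gripper is mounted at the origin on the work surface. World frame = base frame: x ahead of the robot, y to its left, z up, the work surface at z = 0. Lengths are in mm, angles in rad, forces in N, time in s.
With the tool pointing down it reaches from about 400 to 925 mm from the base axis. Payload 12.5 kg.
Tool frame: the origin (TCP) lies at the centre of the arm's flange, where the gripper is bolted on; the fingertips stand 190 mm ahead of it and the grasp point (between the pads) lies 171 mm ahead of it; z points along the fingers, y is the direction in which the jaws open and shut (so a half turn about z gives the same grasp; the last joint's range is limited). The gripper opens to 95 mm and grips with 3 to 60 N. Pads are 20 mm wide; open, the fingers measure 119 mm over their backs; the gripper's body (75 mm by 180 mm) begins 59 mm behind the grasp point.
Start: joints at [-1.345, 0.491, 1.559, -0, 1.092, -0.106], TCP at [203.61, -590.904, 404.761] pointing down, gripper open.
Joint ranges: [-3.1, 3.1], [-0.84, 2.19], [0.05, 2.79], [-1.13, 4.28], [0.06, 2.93], [-2.69, 2.69]. Speed limits (rad/s): [2.22, 2.22, 2.79, 3.14, 3.14, 3.14].

INTERFACE

Orientations are given as [roll, pitch, yaw] about the fixed x, y, z axes, in that order (R = Rz(yaw) Ry(pitch) Rx(roll)).
In Python, from cell import env, optics gives the robot as it stands.
- The arm moves only by the tool apply_moves, never from a script. Its argument "commands" is a list of rows, each a list of 7 numbers: the turn, a rotation vector about the tool's x, y, z in degrees, then the shift along the tool's x, y, z in m, then the finger opening in m, from 0 to 0.0951. A call has 1 to 5 rows; each row shifts and turns the commanded pose from where the row before left it, along the tool's axes as they then stand; what a row does not reach is not made up. A row lasts 1/12 s, in which the tool goes at most 41.7 mm and 7.16 degrees, less where a joint would pass 70% of its speed; a pose out of reach is approached as far as the arm can. A call with a gripper value outside its range is refused whole. The fingers move at their own pace and stop on an object; the grip force is fixed at half the most. Time passes only in rows, so rows that do not move let the fingers close. It gives the time, the measured TCP pose, the force and the opening at its end, in the units of the state.
- env.state(): the state, without advancing time (a new reading comes with each control period).
- optics.read_camera(name): name is "side" or "top"; returns a dict with "color" (480x640x3 uint8, red, green, blue), "fx", "fy", "cx", "cy" (pixels), "distortion" ([k1, k2, p1, p2, k3] as OpenCV has them; the pictures are not rectified), "eye" and "rotation" of the camera in the world. Camera axes: x right, y up, looking along -z (the intrinsics and any distortion apply to the point x, -y, -z); pixel columns grow to the right and rows downward; lengths in mm; the calibration is good to about 2 mm. A picture is of the moment at which its call begins. There is no depth.
- env.job_done(): hands the job in, once; it reports no verdict.
The state is a dict: "t": time; "joints": joint angles; "qvel": joint speeds; "tau": joint torques, N m; "eef_pos": TCP position; "tcp_rot": TCP orientation; "ft_force": force on the tool from outside, world axes, zero at the start; "moment": the same for the moment, N m; "opening": opening from 0.0 (shut) to 1.0 (fully open).
Only numpy, scipy, OpenCV 4.12 (cv2) and the standard library are available. Lean on these libraries where they do the work, as an engineer would, in place of code of your own. Each camera call takes 0.05 s, during which the arm holds its last target. There are 200 camera calls.

TASK

The little painted panel on the varnishing board is still wet, so nothing but the spatula may lift it: slide the spatula's blade under it (the board's stop strip keeps it from sliding away) and lift it clear of the board. Carry it face up to the drying rack and lower it gently, without dropping it, so that it rests flat, centred and square across both rails; then draw the spatula out and lay it flat on the desk, clear of the rack and the board. Do not touch the panel with the gripper, and leave everything else on the desk where it is.

Things in the scene. Friction and masses are not known exactly. Their poses are not given: they have to be found in the camera images.
- spatula: flat metal lifter, 200 mm long, 130 g. Origin: underside of the blade's rear end, mid-width; x forward to the tip, z up. Blade x 0 to 95, 50 wide, 2 thick; an upright heel plate, 12 tall, across its rear end stops what slides along it. A neck rises behind to a wooden handle: x -25 to -105, 24 wide, z 24 to 46. It lies on the desk balanced on its blade, handle in the air.
- spatula_grip (a point): centre of the spatula's handle, 35 mm above the blade's underside, 65 mm behind the heel.
- spatula_tip (a point): middle of the blade's front edge, underside.
- panel: square painted wood panel, 110 x 110 x 8 mm, 80 to 170 g, face up on the board. Origin: centre of underside; z up. The underside's four edges are bevelled: flat part 90 x 90, the bevel rises 4 mm over the outer 10 mm. Wet: no finger may touch face or edges.
- board: fixed plywood board, 210 (x) x 150 (y) x 8 mm. Origin: centre of underside, on the desk. Along its far (+x) end a stop strip, 15 wide, stands 14 mm above the board's top, near face at x = +90; the -x end is open. The panel starts 5 to 25 mm short of the strip, about square to it; pushed towards +x it slides up to the strip.
- rack: fixed wooden drying rack: two rails along its x, each 130 mm long, 22 wide, on a 6 mm base. Gap between the rails 66 mm (a blade fits down between them, the panel does not). Rail tops 50 mm above the desk, base top 6 mm. The gap is open at both ends. Origin: centre of the underside, on the desk.
- rack_top (a point): centre of the rack, midway between the rails, at the height of the rail tops; axes as the rack's.
- tin: closed round varnish tin, 64 mm across, 85 mm tall, standing. Bystander. Origin: centre of its underside.
- cup: white plastic cup, 72 mm across, 90 mm tall, standing. Bystander. Origin: centre of its underside.
- brush: flat brush with a wooden handle, 200 mm long along its own x, lying flat. Bystander.
- tape: roll of paper tape lying flat, 90 mm across, 25 mm high. Bystander. Origin: centre of its underside.
- sander: cork sanding block, 70 x 100 x 35 mm. Bystander. Origin: centre of its underside.
- pencil: black pencil, 127 mm long (along its own x), 8 mm thick, lying. Bystander. Origin: centre of its underside.
Mind the look-alikes: they are no part of the job. There is more than one size of the spatula; the one meant has the size given above.

How it is judged:
By the outcome, as a careful person would: the job done as asked, in the order asked, and still so for the second after the job is handed in, with the robot touching nothing.
It also fails if it takes over 72 s, if anything falls off the work surface, if the arm or the gripper's body presses on something with over 40 N, if the wrist force passes 120 N, or if a joint passes its speed limit or range.

## Working session

There is one attempt and no reset: what is moved stays moved. The work goes in short steps, Python scripts to look and compute and a tool call to move; the robot and the scene stay as the last step left them, time stands still between calls to the robot, and variables do not carry over. Pictures are saved under pics/ and viewed, about 8 in all and at most 12, crops included, and the job is handed in when it is done.

Besides the shell and the picture viewer there is one more tool, called after "Emit:" as name(argument=value, ...), one argument or row to a line, values as JSON. apply_moves: Moves the arm, as the interface text tells. Its arguments: {"type":"object","properties":{"commands":{"type":"array","items":{"type":"array","items":{"type":"number"}}}},"required":["commands"]}

```bash
ls; mkdir -p pics; python3 - <<'E'
from cell import env, optics
import cv2
print(env.state())
for n in("top","side"):
    c=optics.read_camera(n); cv2.imwrite(f"pics/{n}0.png",c["color"][:,:,::-1]); print({k:v for k,v in c.items() if k!="color"})
E
```

```text
pics
{'t': 0.0, 'joints': array([-1.34458370e+00,  4.91554661e-01,  1.55946727e+00,  2.80068678e-05,
        1.09168953e+00, -1.05579511e-01]), 'qvel': array([ 1.31422585e-03,  1.06843447e-03,  4.60840836e-04, -8.30376458e-04,
        1.26701485e-05,  8.57730733e-05]), 'tau': array([-8.38585947e-05, -6.12644649e+01, -2.58185649e+01,  6.91721658e-02,
        4.82101401e-02, -1.18851349e-04]), 'eef_pos': array([ 203.61306501, -590.86264569,  404.15853469]), 'tcp_rot': array([-3.14048269e+00, -1.42604449e-04,  3.31779130e-01]), 'ft_force': array([-0.10007795, -0.42675013,  0.58224624]), 'moment': array([ 0.01045564, -0.01400559,  0.05907602]), 'opening': 0.9991302449904815}
{'fx': 603.1623514778822, 'fy': 603.1623514778822, 'cx': 315.6833636968958, 'cy': 237.97131596394308, 'distortion': array([-0.13105495,  0.        ,  0.        ,  0.        ,  0.        ]), 'eye': array([ 464.69270714,  -15.38514072, 1571.60610853]), 'rotation': array([ 0.06498753, -0.00325363, -1.56494165])}
{'fx': 542.8823952992741, 'fy': 542.8823952992741, 'cx': 323.9820034947303, 'cy': 229.45133964817146, 'distortion': array([-0.05809905,  0.        ,  0.        ,  0.        ,  0.        ]), 'eye': array([292.92146316, 798.40801532, 742.73626191]), 'rotation': array([ 0.88630492, -0.01585193, -2.78830734])}
```

View pics/top0.png

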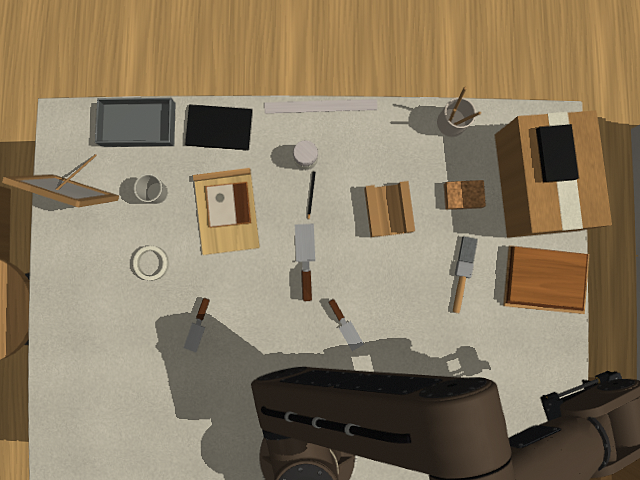

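View pics/side0.png

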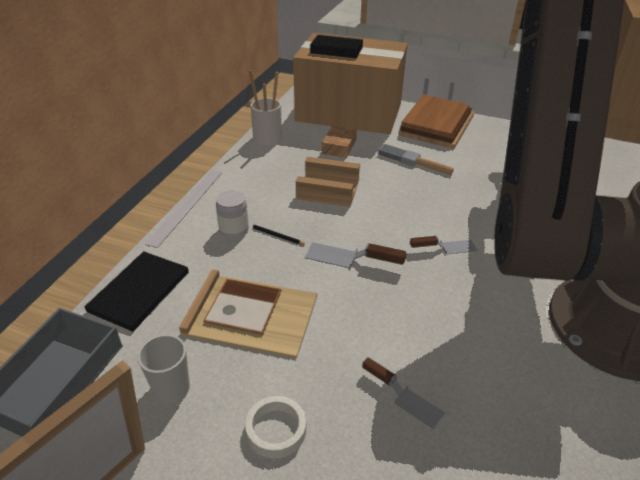

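```bash
cat > h.py <<'E'
import numpy as np, cv2
from scipy.spatial.transform import Rotation as R
F=np.diag([1,-1,-1.])
def cam(n):
    from cell import optics
    return optics.read_camera(n)
def RM(c): return R.from_euler('xyz',c['rotation']).as_matrix()
def K(c): return np.array([[c['fx'],0,c['cx']],[0,c['fy'],c['cy']],[0,0,1]])
def ray(c,uv):
    p=cv2.undistortPoints(np.array([[uv]],float),K(c),c['distortion'])[0,0]
    return RM(c)@F@np.array([p[0],p[1],1])
def onz(c,uv,z):
    d=ray(c,uv); e=c['eye']; return e+d*(z-e[2])/d[2]
def proj(c,P):
    P=np.atleast_2d(P).astype(float); q=(P-c['eye'])@RM(c)@F
    return cv2.projectPoints(q.reshape(-1,1,3),np.zeros(3),np.zeros(3),K(c),c['distortion'])[0][:,0]
def crop(c,u,v,w,h,s,f):
    cv2.imwrite(f,cv2.resize(c['color'][v:v+h,u:u+w,::-1],None,fx=s,fy=s,interpolation=cv2.INTER_CUBIC))
E
python3 - <<'E'
from h import *
c=cam("top"); crop(c,180,155,250,160,3.2,"pics/crop1.png")
for n,uv,z in[("tip",(305,224),0),("hend",(306,300),46),("s2tip",(190,349),0),("s2end",(205,299),46),("s3",(352,343),0),("s3e",(333,300),46)]: print(n,onz(c,uv,z).round())
E
```

```text
tip [603.   8.   0.]
hend [407.   4.  46.]
s2tip [275. 306.   0.]
s2end [408. 259.  46.]
s3 [ 295. -116.    0.]
s3e [408. -64.  46.]
```

View pics/crop1.png

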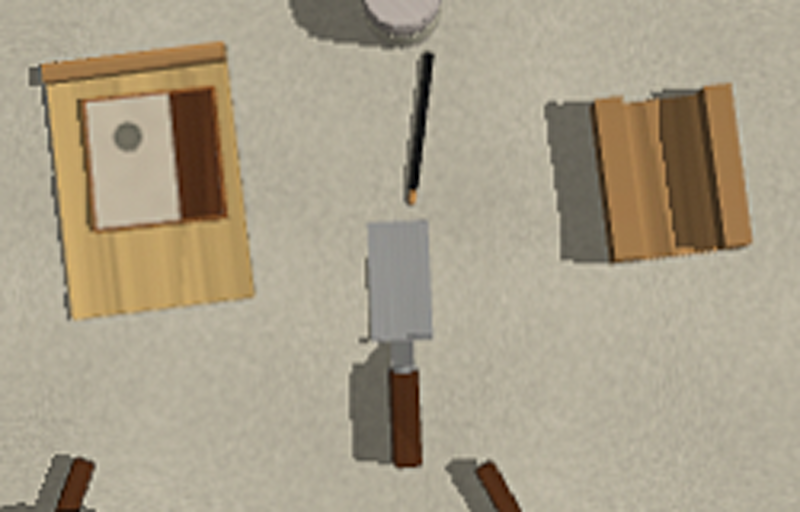

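```bash
cat > m.py <<'E'
from h import *
c=cam("top")
def P(u,v,z): return onz(c,((u+.5)/3.2-.5+180,(v+.5)/3.2-.5+155),z)
def fit(name,pts,mod):
    p=np.array([P(*q) for q in pts])[:,:2]; m=np.array(mod,float)
    pc,mc=p-p.mean(0),m-m.mean(0)
    a=np.arctan2((mc[:,0]*pc[:,1]-mc[:,1]*pc[:,0]).sum(),(mc*pc).sum())
    r=np.array([[np.cos(a),-np.sin(a)],[np.sin(a),np.cos(a)]])
    o=p.mean(0)-r@m.mean(0); print(name,"origin",o.round(1),"yaw deg",np.degrees(a).round(2),"res",(p-(m@r.T+o)).round(1).tolist())
fit("spat",[(368,222,2),(427,220,2),(432,337,8),(393,467,40),(421,466,40)],[(95,25),(95,-25),(0,-25),(-105,12),(-105,-12)])
fit("board",[(42,66,22),(225,43,22),(73,319,8),(254,295,8)],[(105,75),(105,-75),(-105,75),(-105,-75)])
fit("panel",[(80,100,16),(214,88,16),(226,218,16),(92,230,16)],[(55,55),(55,-55),(-55,-55),(-55,55)])
fit("rack",[(596,100,50),(732,84,50),(612,261,50),(751,244,50)],[(65,55),(65,-55),(-65,55),(-65,-55)])
E
python3 m.py
```

```text
spat origin [509.5   6.8] yaw deg 2.69 res [[-0.2, -1.0], [-0.7, 0.8], [-1.4, 0.6], [1.3, -1.1], [1.1, 0.7]]
board origin [634.7 213.9] yaw deg 7.38 res [[-1.7, -0.1], [-1.7, -0.8], [1.1, -0.2], [2.3, 1.1]]
panel origin [652.4 210.3] yaw deg 5.81 res [[-1.1, 0.4], [-2.0, 0.1], [1.1, -0.1], [1.9, -0.5]]
rack origin [ 640.3 -208.2] yaw deg 6.55 res [[-1.1, -0.8], [0.2, -0.5], [-0.4, 1.4], [1.3, -0.1]]
```

Emit:
apply_moves(
  commands=[
    [0, 0, 5.44, 0, 0, 0, 0.095],
    [0, 0, 5.44, 0, 0, 0, 0.095],
    [0, 0, 5.44, 0, 0, 0, 0.095],
    [0, 0, 0, 0.0139, -0.0291, 0.005, 0.095],
    [0, 0, 0, 0.0139, -0.0291, 0.005, 0.095],
  ],
)

```text
t: 0.62
eef_pos: [228.3, -531.3, 394.1]
tcp_rot: [3.142, -0.0, 0.045]
ft_force: [0.6, -0.7, 0.0]
opening: 0.996
```

Emit:
apply_moves(
  commands=[
    [0, 0, 0, 0.0139, -0.0291, 0.005, 0.095],
    [0, 0, 0, 0.0139, -0.0291, 0.005, 0.095],
    [0, 0, 0, 0.0139, -0.0291, 0.005, 0.095],
    [0, 0, 0, 0.0139, -0.0291, 0.005, 0.095],
    [0, 0, 0, 0.0139, -0.0291, 0.005, 0.095],
  ],
)

```text
t: 1.03
eef_pos: [291.5, -381.4, 369.5]
tcp_rot: [3.141, -0.0, 0.047]
ft_force: [0.9, 0.8, 0.3]
opening: 0.999
```

Emit:
apply_moves(
  commands=[
    [0, 0, 0, 0.0139, -0.0291, 0.005, 0.095],
    [0, 0, 0, 0.0139, -0.0291, 0.005, 0.095],
    [0, 0, 0, 0.0139, -0.0291, 0.005, 0.095],
    [0, 0, 0, 0.0139, -0.0291, 0.005, 0.095],
    [0, 0, 0, 0.0139, -0.0291, 0.005, 0.095],
  ],
)

```text
t: 1.45
eef_pos: [354.1, -232.8, 344.6]
tcp_rot: [3.141, -0.0, 0.047]
ft_force: [1.1, -0.1, -0.6]
opening: 0.996
```

Emit:
apply_moves(
  commands=[
    [0, 0, 0, 0.0139, -0.0291, 0.005, 0.095],
    [0, 0, 0, 0.0139, -0.0291, 0.005, 0.095],
    [0, 0, 0, 0.0139, -0.0291, 0.005, 0.095],
    [0, 0, 0, 0.0139, -0.0291, 0.005, 0.095],
    [0, 0, 0, 0.0139, -0.0291, 0.005, 0.095],
  ],
)

```text
t: 1.87
eef_pos: [416.8, -84.1, 319.6]
tcp_rot: [3.141, -0.0, 0.047]
ft_force: [0.8, -0.6, -0.6]
opening: 0.999
```

Emit:
apply_moves(
  commands=[
    [0, 0, 0, 0.0139, -0.0291, 0.005, 0.095],
    [0, 0, 0, 0.0139, -0.0291, 0.005, 0.095],
    [0, 0, 0, 0.0139, -0.0291, 0.005, 0.095],
    [0, 0, 0, 0, 0, 0, 0.095],
    [0, 0, 0, 0, 0, 0, 0.095],
  ],
)

```text
t: 2.28
eef_pos: [454.2, 4.7, 304.4]
tcp_rot: [3.142, 0.001, 0.05]
ft_force: [-0.1, -0.2, 0.3]
opening: 1.0
```

Emit:
apply_moves(
  commands=[
    [0, 0, 0, 0, 0, 0.03, 0.095],
    [0, 0, 0, 0, 0, 0.03, 0.095],
    [0, 0, 0, 0, 0, 0.025, 0.095],
    [0, 0, 0, 0, 0, 0.014, 0.095],
    [0, 0, 0, 0, 0, 0, 0.06],
  ],
)

```text
t: 2.7
eef_pos: [453.4, 2.5, 203.6]
tcp_rot: [-3.141, 0.004, 0.046]
ft_force: [-0.2, 0.5, -0.2]
opening: 0.968
```

Emit:
apply_moves(
  commands=[
    [0, 0, 0, 0, 0, 0, 0.04],
    [0, 0, 0, 0, 0, 0, 0.03],
    [0, 0, 0, 0, 0, 0, 0.02],
    [0, 0, 0, 0, 0, 0, 0.01],
    [0, 0, 0, 0, 0, 0, 0],
  ],
)

```text
t: 3.12
eef_pos: [454.1, 3.4, 206.5]
tcp_rot: [3.141, -0.002, 0.047]
ft_force: [-0.7, 0.3, 0.2]
opening: 0.635
```

Emit:
apply_moves(
  commands=[
    [0, 0, 0, 0, 0, 0, 0],
    [0, 0, 0, 0, 0, 0, 0],
    [0, 0, 0, 0, 0, 0, 0],
    [0, 0, 0, 0, 0, 0, 0],
    [0, 0, 0, 0, 0, 0, 0],
  ],
)

```text
t: 3.53
eef_pos: [454.0, 3.5, 205.7]
tcp_rot: [3.142, 0.0, 0.047]
ft_force: [0.0, -0.5, 0.0]
opening: 0.287
```

Emit:
apply_moves(
  commands=[
    [0, 0, 0, 0, 0, 0, 0],
    [0, 0, 0, 0, 0, 0, 0],
    [0, 0, 0, 0, 0, 0, 0],
    [0, 0, 0, 0, 0, 0, 0],
    [0, 0, 0, 0, 0, 0, 0],
  ],
)

```text
t: 3.95
eef_pos: [454.0, 3.5, 205.7]
tcp_rot: [3.142, 0.0, 0.047]
ft_force: [0.6, -0.2, -1.1]
opening: 0.249
```

Emit:
apply_moves(
  commands=[
    [0, 0, 0, 0, 0, 0, 0],
    [0, 0, 0, 0, 0, -0.01, 0],
    [0, 0, 0, 0, 0, -0.02, 0],
    [0, 0, 0, 0, 0, -0.025, 0],
    [0, 0, 0, 0, 0, -0.025, 0],
  ],
)

```text
t: 4.37
eef_pos: [453.8, 3.5, 286.3]
tcp_rot: [-3.141, 0.002, 0.047]
ft_force: [0.1, 0.0, -1.4]
opening: 0.252
```

Emit:
apply_moves(
  commands=[
    [0, 0, 0, 0, 0, -0.02, 0],
    [0, 0, 0, 0, 0, 0, 0],
    [0, 0, 0, 0, 0, 0, 0],
    [0, 0, 0, 0, 0, 0, 0],
    [0, 0, 0, 0, 0, 0, 0],
  ],
)

```text
t: 4.78
eef_pos: [453.8, 3.5, 304.6]
tcp_rot: [-3.141, 0.002, 0.047]
ft_force: [0.7, -0.0, -0.6]
opening: 0.25
```

```bash
python3 - <<'E'
from h import *
from cell import env
s=env.state(); print(s['eef_pos'],s['tcp_rot'],s['ft_force'],s['moment'])
c=cam("side"); d=cam("top")
a=cv2.resize(c['color'][140:340,150:450],None,fx=2.6,fy=2.6,interpolation=2)
cv2.imwrite("pics/lift.png",a[:,:,::-1])
E
```

```text
[453.79562281   3.48631665 304.62628632] [-3.14131344e+00  2.00556372e-03  4.68897422e-02] [ 0.71911533 -0.00566069 -0.60754101] [ 0.05344034  0.06303512 -0.04511553]
```

View pics/lift.png

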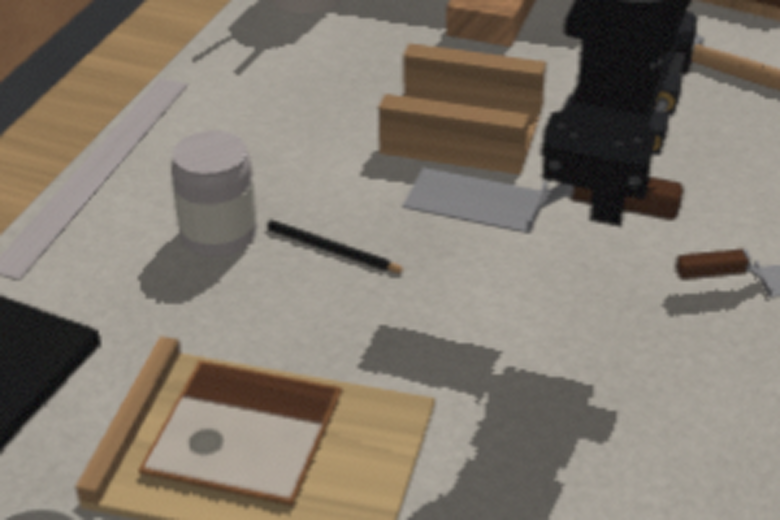

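```bash
python3 - <<'E'
from h import *
c=cam("side"); t=cam("top"); yaw=.047
for pitch in (0,2,4):
  Rm=R.from_euler('zy',[yaw,np.radians(pitch)]).as_matrix()
  g=np.array([453.8,3.5,98.9+35])
  P=[g+Rm@(np.array(q)-[-55.5,0,35]) for q in[(95,25,2),(95,-25,2),(0,25,0),(0,-25,12)]]
  print(pitch,((proj(c,P)-[150,140]+.5)*2.6-.5).round(1).tolist(), proj(t,P).round(1).tolist())
crop(t,260,170,90,110,5,"pics/lifttop.png")
E
```

```text
0 [[402.9, 201.6], [424.3, 163.5], [526.8, 229.6], [545.2, 177.1]] [[293.3, 220.5], [313.7, 219.7], [294.8, 259.3], [315.3, 258.3]]
2 [[404.5, 207.5], [425.8, 169.4], [528.3, 232.0], [546.1, 179.4]] [[293.3, 221.2], [313.7, 220.4], [294.8, 259.8], [315.3, 258.7]]
4 [[406.3, 213.3], [427.5, 175.2], [530.0, 234.4], [547.1, 181.8]] [[293.4, 222.0], [313.7, 221.2], [294.8, 260.4], [315.3, 259.1]]
```

View pics/lifttop.png

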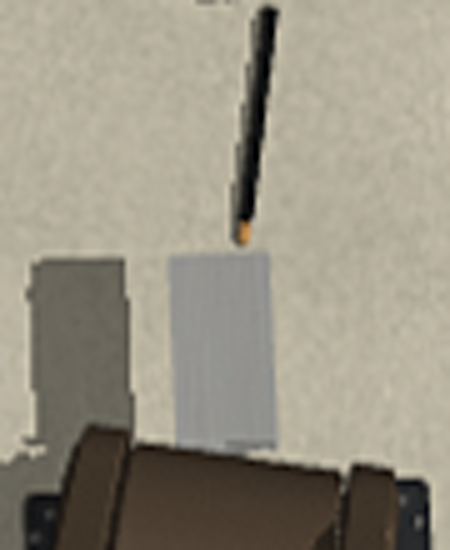

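Emit:
apply_moves(
  commands=[
    [0, 0, -4.3, 0, 0, 0, 0],
    [0, 0, 0, 0.0006, -0.02, 0, 0],
    [0, 0, 0, 0.0006, -0.0255, 0, 0],
    [0, 0, 0, 0.0006, -0.0255, 0, 0],
    [0, 0, 0, 0.0006, -0.0255, 0, 0],
  ],
)

```text
t: 5.4
eef_pos: [444.5, 100.5, 305.3]
tcp_rot: [3.142, 0.001, 0.121]
ft_force: [0.1, -0.2, -0.7]
opening: 0.251
```

Emit:
apply_moves(
  commands=[
    [0, 0, 0, 0.0006, -0.0255, 0, 0],
    [0, 0, 0, 0.0006, -0.0255, 0, 0],
    [0, 0, 0, 0.0006, -0.0205, 0, 0],
    [0, 0, 0, 0.0006, -0.0142, 0, 0],
    [0, 0, 0, 0, 0, 0.02, 0],
  ],
)

```text
t: 5.82
eef_pos: [436.8, 187.2, 287.4]
tcp_rot: [-3.141, -0.005, 0.124]
ft_force: [0.8, 0.3, -1.8]
opening: 0.249
```

Emit:
apply_moves(
  commands=[
    [0, 0, 0, 0, 0, 0.03, 0],
    [0, 0, 0, 0, 0, 0.02, 0],
    [0, 0, 0, 0, 0, 0.008, 0],
    [0, 0, 0, 0, 0, 0, 0],
    [0, 0, 0, 0, 0, 0, 0],
  ],
)

```text
t: 6.23
eef_pos: [436.8, 184.9, 227.8]
tcp_rot: [3.141, 0.001, 0.122]
ft_force: [0.7, -0.6, -0.6]
opening: 0.254
```

```bash
cat > look.py <<'E'
from h import *
import sys
from cell import env
s=env.state(); print({k:np.round(s[k],3).tolist() for k in('t','eef_pos','tcp_rot','ft_force','moment')})
u,v,w,h,n=sys.argv[2:7]; t=cam("top"); c=cam("side")
a=cv2.resize(c['color'][int(v):int(v)+200,int(u):int(u)+200],None,fx=2,fy=2,interpolation=2)
b=cv2.resize(t['color'][int(h):int(h)+200,int(w):int(w)+200],None,fx=2,fy=2,interpolation=2)
cv2.imwrite("pics/"+n+".png",np.hstack([a,b])[:,:,::-1])
E
python3 look.py x 170 200 170 140 pre
```

```text
{'t': 6.233, 'eef_pos': [436.797, 184.92, 227.793], 'tcp_rot': [3.141, 0.001, 0.122], 'ft_force': [0.683, -0.572, -0.594], 'moment': [0.025, 0.068, -0.065]}
```

View pics/pre.png

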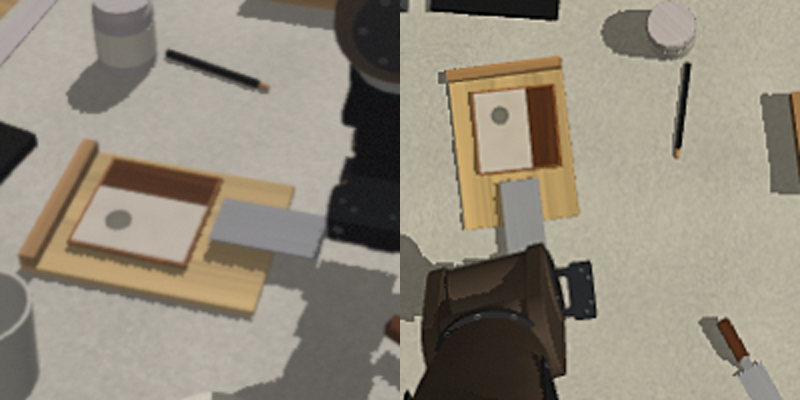

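Emit:
apply_moves(
  commands=[
    [0, 0, 0, 0, 0, 0.003, 0],
    [0, 0, 0, 0, 0, 0.003, 0],
    [0, 0, 0, 0, 0, 0.002, 0],
    [0, 0, 0, 0, 0, 0, 0],
  ],
)

```text
t: 6.67
eef_pos: [436.5, 184.9, 219.6]
tcp_rot: [3.141, 0.0, 0.122]
ft_force: [-0.0, -0.7, -0.8]
opening: 0.252
```

Emit:
apply_moves(
  commands=[
    [0, 0, 0, 0, 0, 0.001, 0],
    [0, 0, 0, 0, 0, 0, 0],
    [0, 0, 0, 0, 0, 0, 0],
  ],
)

```text
t: 6.92
eef_pos: [436.6, 184.9, 218.7]
tcp_rot: [3.141, 0.0, 0.122]
ft_force: [0.2, -0.2, -0.6]
opening: 0.251
```

Emit:
apply_moves(
  commands=[
    [0, 0, 0, 0, 0, 0.001, 0],
    [0, 0, 0, 0, 0, 0, 0],
    [0, 0, 0, 0, 0, 0, 0],
  ],
)

```text
t: 7.17
eef_pos: [436.6, 184.9, 217.7]
tcp_rot: [3.141, 0.0, 0.122]
ft_force: [-0.6, 1.3, -1.3]
opening: 0.252
```

Emit:
apply_moves(
  commands=[
    [0, 0, 0, 0, 0, 0.001, 0],
    [0, 0, 0, 0, 0, 0, 0],
    [0, 0, 0, 0, 0, 0, 0],
  ],
)

```text
t: 7.42
eef_pos: [436.6, 184.9, 216.6]
tcp_rot: [3.142, 0.0, 0.122]
ft_force: [0.4, -0.1, -1.0]
opening: 0.253
```

Emit:
apply_moves(
  commands=[
    [0, 0, 0, 0, 0, 0.001, 0],
    [0, 0, 0, 0, 0, 0, 0],
    [0, 0, 0, 0, 0, 0, 0],
  ],
)

```text
t: 7.67
eef_pos: [436.6, 184.9, 215.6]
tcp_rot: [3.141, 0.0, 0.122]
ft_force: [-0.7, 0.3, -1.8]
opening: 0.243
```

```bash
python3 -c "
from cell import env;s=env.state();print(s['eef_pos'],s['ft_force'],s['moment'])"
```

```text
[436.57235749 184.90041244 215.63193944] [-0.73666749  0.31810042 -1.8008468 ] [-0.03847593  0.09886086  0.00923492]
```

Emit:
apply_moves(
  commands=[
    [0, 0, 0, 0, 0, 0.001, 0],
    [0, 0, 0, 0, 0, 0, 0],
    [0, 0, 0, 0, 0, 0, 0],
  ],
)

```text
t: 7.92
eef_pos: [436.6, 184.9, 214.7]
tcp_rot: [3.141, 0.0, 0.122]
ft_force: [-0.2, -0.5, -0.6]
opening: 0.252
```

```bash
python3 -c "
from cell import env;s=env.state();print(s['eef_pos'],s['ft_force'],s['moment'])"
```

```text
[436.57825665 184.92303332 214.65204347] [-0.22033228 -0.49612697 -0.58060154] [-0.02224781  0.12151897  0.01457921]
```

Emit:
apply_moves(
  commands=[
    [0, 0, 0, 0, 0, 0.0005, 0],
    [0, 0, 0, 0, 0, 0, 0],
    [0, 0, 0, 0, 0, 0, 0],
  ],
)

```text
t: 8.17
eef_pos: [436.6, 184.9, 214.2]
tcp_rot: [3.141, -0.0, 0.122]
ft_force: [-0.1, -0.5, -1.4]
opening: 0.254
```

```bash
python3 -c "
from cell import env;s=env.state();print(s['eef_pos'],s['ft_force'],s['moment'])"
```

```text
[436.58843151 184.91558927 214.17713512] [-0.13090537 -0.49499038 -1.35588709] [-0.00819406  0.1191835   0.0014651 ]
```

Emit:
apply_moves(
  commands=[
    [0, 0, 0, 0.004, 0, 0, 0],
    [0, 0, 0, 0.004, 0, 0, 0],
    [0, 0, 0, 0.004, 0, 0, 0],
    [0, 0, 0, 0.004, 0, 0, 0],
    [0, 0, 0, 0.004, 0, 0, 0],
  ],
)

```text
t: 8.58
eef_pos: [456.9, 187.4, 214.1]
tcp_rot: [3.141, 0.0, 0.122]
ft_force: [-0.7, 1.0, -1.8]
opening: 0.249
```

Emit:
apply_moves(
  commands=[
    [0, 0, 0, 0.003, 0, 0, 0],
    [0, 0, 0, 0.003, 0, 0, 0],
    [0, 0, 0, 0.003, 0, 0, 0],
    [0, 0, 0, 0.003, 0, 0, 0],
    [0, 0, 0, 0.003, 0, 0, 0],
  ],
)

```text
t: 9.0
eef_pos: [471.6, 189.2, 214.2]
tcp_rot: [3.141, 0.0, 0.122]
ft_force: [-0.7, -0.0, -2.4]
opening: 0.252
```

Emit:
apply_moves(
  commands=[
    [0, 0, 0, 0.003, 0, 0, 0],
    [0, 0, 0, 0.003, 0, 0, 0],
    [0, 0, 0, 0.003, 0, 0, 0],
    [0, 0, 0, 0.003, 0, 0, 0],
    [0, 0, 0, 0.003, 0, 0, 0],
  ],
)

```text
t: 9.42
eef_pos: [486.5, 191.0, 214.2]
tcp_rot: [3.142, -0.0, 0.122]
ft_force: [-0.7, 0.5, -2.8]
opening: 0.252
```

```bash
python3 look.py x 170 200 170 140 ins1
```

```text
{'t': 9.417, 'eef_pos': [486.521, 191.035, 214.183], 'tcp_rot': [3.142, -0.0, 0.122], 'ft_force': [-0.72, 0.507, -2.773], 'moment': [-0.037, 0.282, -0.007]}
```

View pics/ins1.png

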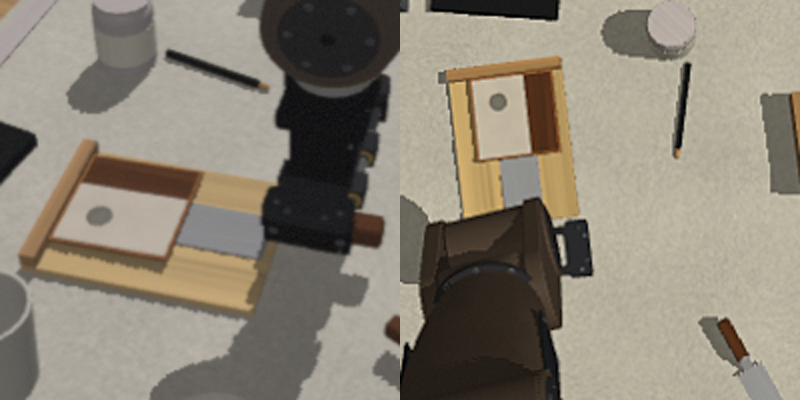

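Emit:
apply_moves(
  commands=[
    [0, 0, 0, 0.004, 0, 0, 0],
    [0, 0, 0, 0.004, 0, 0, 0],
    [0, 0, 0, 0.004, 0, 0, 0],
    [0, 0, 0, 0.004, 0, 0, 0],
    [0, 0, 0, 0.004, 0, 0, 0],
  ],
)

```text
t: 9.93
eef_pos: [506.5, 193.5, 214.2]
tcp_rot: [3.141, 0.0, 0.122]
ft_force: [-1.2, -0.1, -2.2]
opening: 0.246
```

Emit:
apply_moves(
  commands=[
    [0, 0, 0, 0.004, 0, 0, 0],
    [0, 0, 0, 0.004, 0, 0, 0],
    [0, 0, 0, 0.004, 0, 0, 0],
    [0, 0, 0, 0.004, 0, 0, 0],
    [0, 0, 0, 0.004, 0, 0, 0],
  ],
)

```text
t: 10.35
eef_pos: [526.3, 195.9, 214.2]
tcp_rot: [3.141, 0.0, 0.122]
ft_force: [-2.0, -0.9, -1.6]
opening: 0.253
```

Emit:
apply_moves(
  commands=[
    [0, 0, 0, 0.003, 0, 0, 0],
    [0, 0, 0, 0.003, 0, 0, 0],
    [0, 0, 0, 0.003, 0, 0, 0],
    [0, 0, 0, 0.003, 0, 0, 0],
    [0, 0, 0, 0, 0, 0, 0],
  ],
)

```text
t: 10.77
eef_pos: [538.4, 197.4, 214.2]
tcp_rot: [3.142, -0.001, 0.122]
ft_force: [1.0, -0.5, -2.2]
opening: 0.247
```

Emit:
apply_moves(
  commands=[
    [0, 0, 0, 0.002, 0, 0, 0],
    [0, 0, 0, 0.002, 0, 0, 0],
    [0, 0, 0, 0.002, 0, 0, 0],
    [0, 0, 0, 0, 0, 0, 0],
  ],
)

```text
t: 11.1
eef_pos: [544.1, 198.1, 214.2]
tcp_rot: [3.142, -0.001, 0.122]
ft_force: [0.6, -0.1, -2.6]
opening: 0.25
```

Emit:
apply_moves(
  commands=[
    [0, 0, 0, 0.002, 0, 0, 0],
    [0, 0, 0, 0.002, 0, 0, 0],
    [0, 0, 0, 0, 0, 0, 0],
  ],
)

```text
t: 11.35
eef_pos: [548.1, 198.6, 214.3]
tcp_rot: [3.142, -0.001, 0.122]
ft_force: [0.1, -0.1, -2.1]
opening: 0.251
```

Emit:
apply_moves(
  commands=[
    [0, 0, 0, 0.0015, 0, 0, 0],
    [0, 0, 0, 0.0015, 0, 0, 0],
    [0, 0, 0, 0, 0, 0, 0],
  ],
)

```text
t: 11.6
eef_pos: [551.0, 198.9, 214.2]
tcp_rot: [3.142, -0.0, 0.122]
ft_force: [-1.2, -0.4, -2.3]
opening: 0.246
```

```bash
python3 - <<'E'
from h import *
c=cam("side"); t=cam("top")
a=cv2.resize(c['color'][265:365,170:300],None,fx=4,fy=4,interpolation=2)[:400,:400+120]
b=cv2.resize(t['color'][160:260,190:260],None,fx=4,fy=4,interpolation=2)
cv2.imwrite("pics/ins2.png",np.hstack([a,b])[:,:,::-1])
E
```

```text
(no output)
```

View pics/ins2.png

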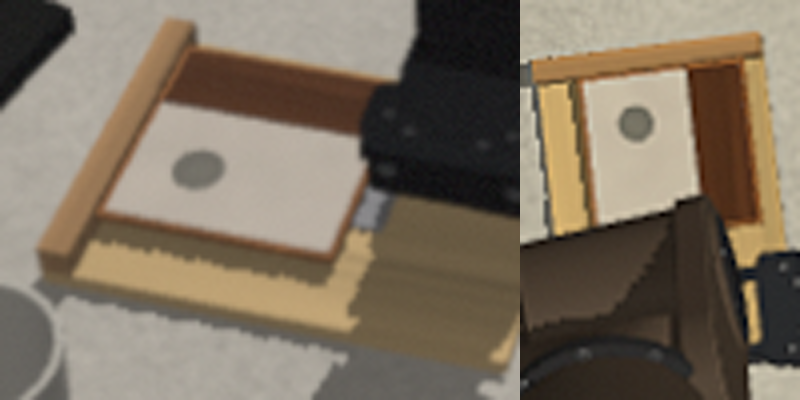

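Emit:
apply_moves(
  commands=[
    [0, 0, 0, 0.0015, 0, 0, 0],
    [0, 0, 0, 0.0015, 0, 0, 0],
    [0, 0, 0, 0, 0, 0, 0],
  ],
)

```text
t: 11.95
eef_pos: [553.9, 199.3, 214.2]
tcp_rot: [3.142, -0.0, 0.122]
ft_force: [0.2, -0.2, -3.1]
opening: 0.252
```

Emit:
apply_moves(
  commands=[
    [0, 0, 0, 0.001, 0, 0, 0],
    [0, 0, 0, 0.001, 0, 0, 0],
    [0, 0, 0, 0, 0, 0, 0],
  ],
)

```text
t: 12.2
eef_pos: [555.8, 199.6, 214.2]
tcp_rot: [3.142, -0.0, 0.122]
ft_force: [-0.0, -0.2, -2.3]
opening: 0.25
```

Emit:
apply_moves(
  commands=[
    [0, 0, 0, 0.001, 0, 0, 0],
    [0, 0, 0, 0, 0, 0, 0],
  ],
)

```text
t: 12.37
eef_pos: [556.8, 199.6, 214.2]
tcp_rot: [3.142, -0.0, 0.122]
ft_force: [-0.2, 0.3, -2.4]
opening: 0.251
```

Emit:
apply_moves(
  commands=[
    [0, 0, 0, 0.001, 0, 0, 0],
    [0, 0, 0, 0, 0, 0, 0],
  ],
)

```text
t: 12.53
eef_pos: [557.8, 199.8, 214.2]
tcp_rot: [3.142, -0.0, 0.122]
ft_force: [0.1, -0.3, -2.7]
opening: 0.253
```

Emit:
apply_moves(
  commands=[
    [0, 0, 0, 0.001, 0, 0, 0],
    [0, 0, 0, 0, 0, 0, 0],
  ],
)

```text
t: 12.7
eef_pos: [558.8, 199.9, 214.2]
tcp_rot: [3.142, -0.0, 0.122]
ft_force: [-0.5, 0.2, -2.4]
opening: 0.251
```

Emit:
apply_moves(
  commands=[
    [0, 0, 0, 0.001, 0, 0, 0],
    [0, 0, 0, 0, 0, 0, 0],
  ],
)

```text
t: 12.87
eef_pos: [559.8, 200.0, 214.2]
tcp_rot: [3.142, -0.0, 0.122]
ft_force: [-0.6, 0.3, -3.1]
opening: 0.251
```

Emit:
apply_moves(
  commands=[
    [0, 0, 0, 0.001, 0, 0, 0],
    [0, 0, 0, 0, 0, 0, 0],
  ],
)

```text
t: 13.03
eef_pos: [560.8, 200.1, 214.2]
tcp_rot: [3.142, -0.0, 0.122]
ft_force: [-0.5, -0.6, -3.2]
opening: 0.249
```

Emit:
apply_moves(
  commands=[
    [0, 0, 0, 0.001, 0, 0, 0],
    [0, 0, 0, 0, 0, 0, 0],
  ],
)

```text
t: 13.2
eef_pos: [561.3, 200.2, 214.1]
tcp_rot: [3.141, 0.002, 0.122]
ft_force: [-3.8, -0.8, -0.4]
opening: 0.251
```

```bash
python3 - <<'E'
from h import *
from cell import env
s=env.state(); print(s['eef_pos'],s['ft_force'],s['moment'])
c=cam("side"); crop(c,200,270,110,80,7,"pics/ins3.png")
E
```

```text
[561.31983404 200.21242731 214.0718107 ] [-3.76133524 -0.82724967 -0.44687837] [-0.12311599  0.82024902  0.04025122]
```

View pics/ins3.png

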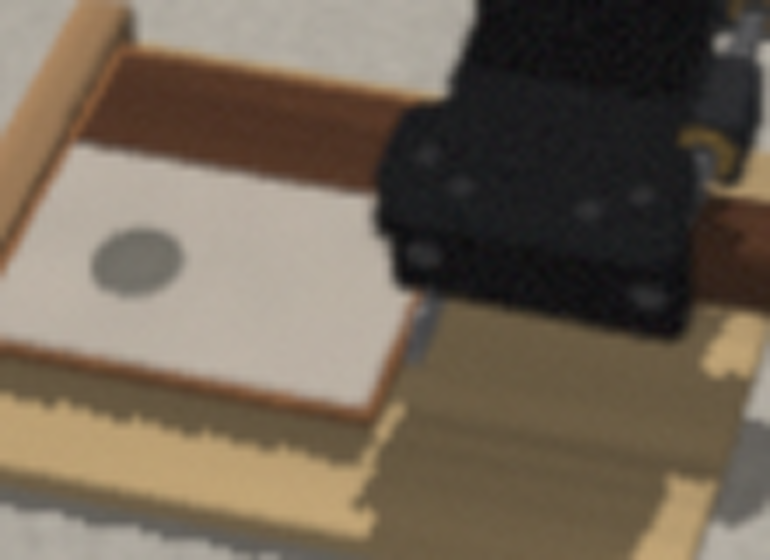

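Emit:
apply_moves(
  commands=[
    [0, 0, 0, -0.001, 0, 0, 0],
    [0, 0, 0, 0, 0, -0.001, 0],
    [0, 0, 0, 0, 0, -0.002, 0],
    [0, 0, 0, 0, 0, -0.002, 0],
    [0, 1, 0, -0.0035, 0, -0.002, 0],
  ],
)

```text
t: 13.67
eef_pos: [557.6, 199.7, 221.4]
tcp_rot: [3.142, -0.018, 0.122]
ft_force: [0.1, -0.2, -3.6]
opening: 0.252
```

Emit:
apply_moves(
  commands=[
    [0, 1, 0, -0.0035, 0, -0.003, 0],
    [0, 0, 0, 0, 0, -0.005, 0],
    [0, 0, 0, 0, 0, -0.01, 0],
    [0, 0, 0, 0, 0, -0.01, 0],
    [0, 0, 0, 0, 0, -0.01, 0],
  ],
)

```text
t: 14.08
eef_pos: [552.5, 199.1, 260.5]
tcp_rot: [3.142, -0.036, 0.122]
ft_force: [-0.0, 0.4, -2.7]
opening: 0.251
```

Emit:
apply_moves(
  commands=[
    [0, 0, 0, 0, 0, -0.01, 0],
    [0, 0, 0, 0, 0, -0.01, 0],
    [0, 0, 0, 0, 0, -0.007, 0],
    [0, 0, 0, 0, 0, 0, 0],
    [0, 0, 0, 0, 0, 0, 0],
  ],
)

```text
t: 14.5
eef_pos: [551.5, 199.0, 286.5]
tcp_rot: [3.142, -0.036, 0.122]
ft_force: [0.3, -0.4, -3.3]
opening: 0.256
```

```bash
python3 - <<'E'
from h import *
from cell import env
s=env.state(); print(s['eef_pos'],s['tcp_rot'],s['ft_force'],s['moment'])
c=cam("side"); t=cam("top")
a=cv2.resize(c['color'][190:330,160:320],None,fx=3,fy=3,interpolation=2)
b=cv2.resize(t['color'][150:290,180:280],None,fx=3,fy=3,interpolation=2)
cv2.imwrite("pics/up.png",np.hstack([a,b])[:,:,::-1])
E
```

```text
[551.4535869  199.00061009 286.49805386] [ 3.14158998 -0.03564385  0.1219806 ] [ 0.29808456 -0.39399304 -3.3219982 ] [-0.03327242  0.27923425 -0.04118542]
```

View pics/up.png

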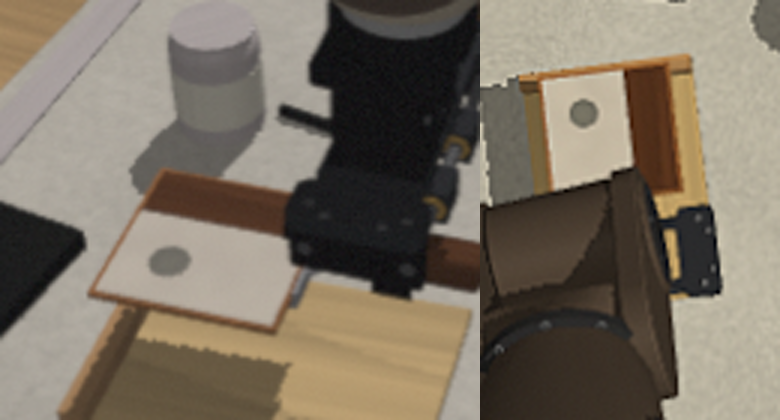

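```bash
cat > pf.py <<'E'
from h import *
from scipy.optimize import least_squares
def fit(sobs,tobs,x0):
    # obs: list of (corner sx, sy, u, v) full-picture px
    c=cam("side"); t=cam("top")
    def f(x):
        M=R.from_euler('ZYX',[x[3],x[4],x[5]]).as_matrix()
        e=[]
        for cm,o in((c,sobs),(t,tobs)):
            for sx,sy,u,v in o: e+=list(proj(cm,np.array(x[:3])+M@[55*sx,55*sy,8])[0]-[u,v])
        return np.array(e+[x[5]*30])
    r=least_squares(f,x0,x_scale=[10,10,10,.1,.1,.1]); print("pos",r.x[:3].round(1),"ypr deg",np.degrees(r.x[3:]).round(2),"res",f(r.x).round(1)); return r.x
E
python3 - <<'E'
from pf import *
from cell import env
S=lambda u,v:((u+.5)/3-.5+160,(v+.5)/3-.5+190)
T=lambda u,v:((u-480+.5)/3-.5+180,(v+.5)/3-.5+150)
x=fit([(1,-1,*S(163,170)),(1,1,*S(90,295)),(-1,1,*S(276,331))],[(1,1,*T(541,79)),(1,-1,*T(668,66)),(-1,-1,*T(682,190))],[660,210,82,.12,0,0])
s=env.state(); g=np.array(s['eef_pos']); Rt=R.from_euler('xyz',s['tcp_rot']).as_matrix()
print("panel centre in tool frame", (Rt.T@(x[:3]-g)).round(1))
E
```

```text
pos [667.8 211.   82.2] ypr deg [ 6.84  0.55 -0.25] res [ 0.7  0.1  0.1  0.3  0.2 -0.1 -1.  -0.7  0.3 -1.5  0.2  0.8 -0.1]
panel centre in tool frame [110.    2.2 207.1]
```

```bash
python3 - <<'E'
from h import *
c=cam("side"); y=np.radians(6.55); M=R.from_euler('z',y).as_matrix()
for q in [(65,55,50),(-65,55,50),(65,33,50),(-65,33,50),(65,-33,50),(-65,-33,50),(65,-55,50),(-65,-55,50),(65,55,0),(-65,55,0)]:
    p=proj(c,np.array([640.3,-208.2,0])+M@q)[0]; print(q,p.round(1),((p-[150,140]+.5)*2.6-.5).round())
E
```

```text
(65, 55, 50) [295.5 179.7] [379. 104.]
(-65, 55, 50) [351.6 188.1] [525. 126.]
(65, 33, 50) [298.1 174.5] [386.  90.]
(-65, 33, 50) [353.5 182.8] [530. 112.]
(65, -33, 50) [305.6 159.8] [405.  52.]
(-65, -33, 50) [359.  167.5] [544.  72.]
(65, -55, 50) [308.  155.1] [412.  40.]
(-65, -55, 50) [360.7 162.6] [549.  60.]
(65, 55, 0) [295.8 197.5] [380. 150.]
(-65, 55, 0) [350.5 206.1] [522. 173.]
```

Emit:
apply_moves(
  commands=[
    [0, 0, 0.3, 0, 0, -0.005, 0],
    [0, 0, 0, 0, 0, -0.012, 0],
    [0, 0, 0, 0, 0, -0.016, 0],
    [0, 0, 0, 0, 0, -0.012, 0],
    [0, 0, 0, 0, 0, -0.005, 0],
  ],
)

```text
t: 15.17
eef_pos: [549.9, 198.9, 337.8]
tcp_rot: [-3.141, -0.037, 0.117]
ft_force: [-0.0, 0.0, -3.1]
opening: 0.252
```

Emit:
apply_moves(
  commands=[
    [0, 0, 0, -0.001, 0.005, 0, 0],
    [0, 0, 0, -0.0019, 0.01, 0, 0],
    [0, 0, 0, -0.0028, 0.015, 0, 0],
    [0, 0, 0, -0.0037, 0.0195, 0, 0],
    [0, 0, 0, -0.0037, 0.0195, 0, 0],
  ],
)

```text
t: 15.58
eef_pos: [544.4, 127.4, 334.6]
tcp_rot: [3.142, -0.033, 0.117]
ft_force: [-0.5, 0.5, -2.6]
opening: 0.251
```

Emit:
apply_moves(
  commands=[
    [0, 0, 0, -0.0037, 0.0195, 0, 0],
    [0, 0, 0, -0.0037, 0.0195, 0, 0],
    [0, 0, 0, -0.0037, 0.0195, 0, 0],
    [0, 0, 0, -0.0037, 0.0195, 0, 0],
    [0, 0, 0, -0.0037, 0.0195, 0, 0],
  ],
)

```text
t: 16.0
eef_pos: [537.3, 28.0, 334.0]
tcp_rot: [-3.141, -0.033, 0.116]
ft_force: [0.0, 0.7, -3.1]
opening: 0.252
```

Emit:
apply_moves(
  commands=[
    [0, 0, 0, -0.0037, 0.0195, 0, 0],
    [0, 0, 0, -0.0037, 0.0195, 0, 0],
    [0, 0, 0, -0.0037, 0.0195, 0, 0],
    [0, 0, 0, -0.0037, 0.0195, 0, 0],
    [0, 0, 0, -0.0037, 0.0195, 0, 0],
  ],
)

```text
t: 16.42
eef_pos: [530.1, -70.9, 333.4]
tcp_rot: [-3.141, -0.033, 0.116]
ft_force: [0.4, -0.2, -3.2]
opening: 0.25
```

Emit:
apply_moves(
  commands=[
    [0, 0, 0, -0.0037, 0.0195, 0, 0],
    [0, 0, 0, -0.0037, 0.0195, 0, 0],
    [0, 0, 0, -0.0037, 0.0195, 0, 0],
    [0, 0, 0, -0.0037, 0.0195, 0, 0],
    [0, 0, 0, -0.0037, 0.0195, 0, 0],
  ],
)

```text
t: 16.83
eef_pos: [523.0, -169.8, 332.6]
tcp_rot: [-3.141, -0.033, 0.116]
ft_force: [0.5, 0.9, -3.0]
opening: 0.244
```

Emit:
apply_moves(
  commands=[
    [0, 0, 0, -0.0037, 0.0195, 0, 0],
    [0, 0, 0, -0.0028, 0.015, 0, 0],
    [0, 0, 0, -0.0019, 0.01, 0, 0],
    [0, 0, 0, -0.001, 0.005, 0, 0],
    [0, 0, 0, 0, 0, 0, 0],
  ],
)

```text
t: 17.25
eef_pos: [519.9, -219.4, 332.8]
tcp_rot: [-3.141, -0.034, 0.116]
ft_force: [-0.4, 0.4, -2.5]
opening: 0.249
```

```bash
python3 - <<'E'
from h import *
from cell import env
s=env.state(); print(s['eef_pos'],s['tcp_rot'],s['ft_force'],s['moment'])
c=cam("side"); t=cam("top")
a=cv2.resize(c['color'][90:230,250:390],None,fx=3,fy=3,interpolation=2)
b=cv2.resize(t['color'][150:290,330:450],None,fx=3,fy=3,interpolation=2)
cv2.imwrite("pics/rack.png",np.hstack([a,b])[:,:,::-1])
E
```

```text
[ 519.87678706 -219.37218036  332.76866917] [-3.14109088 -0.03422154  0.11553036] [-0.41238953  0.42404267 -2.48540974] [-0.00771154  0.31168901  0.06268334]
```

View pics/rack.png

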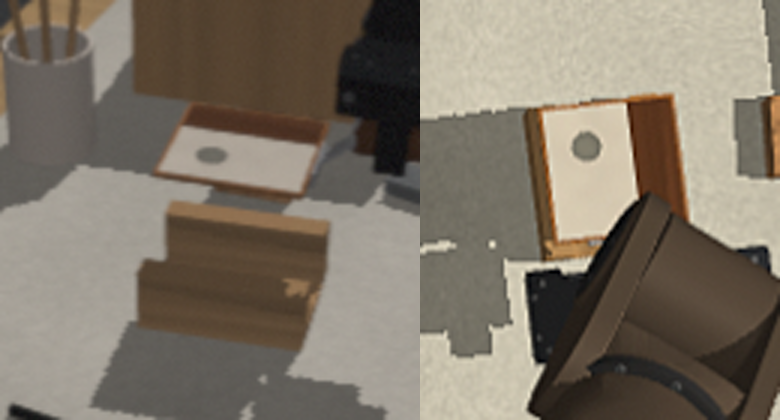

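```bash
cat > f2.py <<'E'
from pf import *
from cell import env
S=lambda u,v:((u+.5)/3-.5+250,(v+.5)/3-.5+90)
T=lambda u,v:((u-420+.5)/3-.5+330,(v+.5)/3-.5+150)
x=fit([(1,-1,*S(190,104)),(1,1,*S(155,174)),(-1,1,*S(302,193)),(-1,-1,*S(328,124))],[(1,1,*T(541,108)),(1,-1,*T(673,95)),(-1,1,*T(553,243))],[640,-208,130,.12,0,0])
s=env.state(); Y=s['tcp_rot'][2]; d=x[:2]-s['eef_pos'][:2]
print("fwd/left",d@[np.cos(Y),np.sin(Y)],d@[-np.sin(Y),np.cos(Y)])
E
python3 f2.py
```

```text
pos [ 637.1 -208.3  127.6] ypr deg [6.67 0.01 0.75] res [ 0.3  0.2 -0.7 -0.2  0.1  0.4  0.8 -0.3 -0.8 -0.2  0.2 -0.6  0.6  0.2
  0.4]
fwd/left 117.14247021930764 -4.314827124352119
```

Emit:
apply_moves(
  commands=[
    [0, 0, 0, 0.0004, 0.0005, 0.005, 0],
    [0, 0, 0, 0, 0, 0.01, 0],
    [0, 0, 0, 0, 0, 0.015, 0],
    [0, 0, 0, 0, 0, 0.015, 0],
    [0, 0, 0, 0, 0, 0.01, 0],
  ],
)

```text
t: 17.87
eef_pos: [522.4, -218.2, 276.4]
tcp_rot: [-3.14, -0.033, 0.117]
ft_force: [0.1, -0.0, -2.7]
opening: 0.253
```

Emit:
apply_moves(
  commands=[
    [0, 0, 0, 0, 0, 0.005, 0],
    [0, 0, 0, 0, 0, 0.003, 0],
    [0, 0, 0, 0, 0, 0.003, 0],
    [0, 0, 0, 0, 0, 0, 0],
    [0, 0, 0, 0, 0, 0, 0],
  ],
)

```text
t: 18.28
eef_pos: [523.1, -218.7, 267.7]
tcp_rot: [3.141, -0.035, 0.117]
ft_force: [-0.7, -0.2, -2.9]
opening: 0.253
```

```bash
cat > st.py <<'E'
from cell import env
s=env.state(); print(s['eef_pos'].round(1),s['tcp_rot'].round(4),s['ft_force'].round(2),s['moment'].round(3))
E
python3 st.py
```

```text
[ 523.1 -218.7  267.7] [ 3.1413 -0.0354  0.1168] [-0.75 -0.25 -2.92] [-0.02   0.33  -0.015]
```

Emit:
apply_moves(
  commands=[
    [0, 0, 0, 0, 0, 0.002, 0],
    [0, 0, 0, 0, 0, 0.002, 0],
    [0, 0, 0, 0, 0, 0.002, 0],
    [0, 0, 0, 0, 0, 0.002, 0],
    [0, 0, 0, 0, 0, 0.001, 0],
  ],
)

```text
t: 18.7
eef_pos: [523.3, -218.6, 258.1]
tcp_rot: [-3.141, -0.035, 0.117]
ft_force: [0.6, 0.3, -3.0]
opening: 0.249
```

Emit:
apply_moves(
  commands=[
    [0, 0, 0, 0, 0, 0.001, 0],
    [0, 0, 0, 0, 0, 0.001, 0],
    [0, 0, 0, 0, 0, 0.001, 0],
    [0, 0, 0, 0, 0, 0, 0],
  ],
)

```text
t: 19.03
eef_pos: [523.4, -218.6, 255.2]
tcp_rot: [-3.141, -0.035, 0.117]
ft_force: [-0.3, -0.7, -2.8]
opening: 0.249
```

```bash
python3 st.py
```

```text
[ 523.4 -218.6  255.2] [-3.1414 -0.0347  0.1168] [-0.28 -0.68 -2.78] [-0.022  0.262 -0.   ]
```

Emit:
apply_moves(
  commands=[
    [0, 0, 0, 0, 0, 0.001, 0],
    [0, 0, 0, 0, 0, 0.001, 0],
    [0, 0, 0, 0, 0, 0.001, 0],
    [0, 0, 0, 0, 0, 0, 0],
  ],
)

```text
t: 19.37
eef_pos: [523.5, -218.6, 252.2]
tcp_rot: [-3.141, -0.035, 0.117]
ft_force: [0.7, -0.1, -2.2]
opening: 0.249
```

```bash
python3 st.py
```

```text
[ 523.5 -218.6  252.2] [-3.1414 -0.0348  0.1167] [ 0.71 -0.08 -2.21] [-0.023  0.285  0.009]
```

Emit:
apply_moves(
  commands=[
    [0, 0, 0, 0, 0, 0.001, 0],
    [0, 0, 0, 0, 0, 0.001, 0],
    [0, 0, 0, 0, 0, 0.001, 0],
    [0, 0, 0, 0, 0, 0, 0],
  ],
)

```text
t: 19.7
eef_pos: [523.6, -218.6, 249.3]
tcp_rot: [-3.142, -0.035, 0.117]
ft_force: [-0.1, -0.8, -2.1]
opening: 0.253
```

```bash
python3 st.py
```

```text
[ 523.6 -218.6  249.3] [-3.1416 -0.0351  0.1167] [-0.13 -0.79 -2.11] [-0.014  0.135  0.052]
```

Emit:
apply_moves(
  commands=[
    [0, 0, 0, 0, 0, 0.001, 0],
    [0, 0, 0, 0, 0, 0.001, 0],
    [0, 0, 0, 0, 0, 0.001, 0],
    [0, 0, 0, 0, 0, 0.001, 0],
    [0, 0, 0, 0, 0, 0, 0],
  ],
)

```text
t: 20.12
eef_pos: [523.7, -218.5, 245.2]
tcp_rot: [-3.141, -0.035, 0.117]
ft_force: [-1.0, -0.0, -1.6]
opening: 0.255
```

```bash
python3 st.py
```

```text
[ 523.7 -218.5  245.2] [-3.1414 -0.0348  0.1167] [-1.   -0.05 -1.62] [0.02  0.164 0.017]
```

Emit:
apply_moves(
  commands=[
    [0, 0, 0, 0, 0, 0.002, 0],
    [0, 0, 0, 0, 0, 0.002, 0],
    [0, 0, 0, 0, 0, 0.002, 0],
    [0, 0, 0, 0, 0, 0.002, 0],
    [0, 0, 0, 0, 0, 0, 0],
  ],
)

```text
t: 20.53
eef_pos: [524.0, -218.5, 236.9]
tcp_rot: [-3.141, -0.034, 0.117]
ft_force: [0.4, 0.4, -1.2]
opening: 0.253
```

```bash
python3 st.py; python3 - <<'E'
from h import *
c=cam("side"); t=cam("top")
a=cv2.resize(c['color'][110:250,260:400],None,fx=3,fy=3,interpolation=2)
b=cv2.resize(t['color'][150:290,330:450],None,fx=3,fy=3,interpolation=2)
cv2.imwrite("pics/down.png",np.hstack([a,b])[:,:,::-1])
E
```

```text
[ 524.  -218.5  236.9] [-3.1411 -0.0344  0.1167] [ 0.41  0.4  -1.17] [-0.06   0.188 -0.008]
```

Emit:
apply_moves(
  commands=[
    [0, 0, 0, -0.003, 0, 0, 0],
    [0, 0, 0, -0.004, 0, -0.0002, 0],
    [0, 0, 0, -0.006, 0, -0.0002, 0],
    [0, 0, 0, -0.008, 0, -0.0003, 0],
    [0, 0, 0, -0.01, 0, -0.0003, 0],
  ],
)

```text
t: 21.05
eef_pos: [492.4, -222.2, 237.4]
tcp_rot: [3.142, -0.035, 0.117]
ft_force: [0.2, 0.5, -0.8]
opening: 0.251
```

Emit:
apply_moves(
  commands=[
    [0, 0, 0, -0.013, 0, -0.0005, 0],
    [0, 0, 0, -0.015, 0, -0.0005, 0],
    [0, 0, 0, -0.015, 0, -0.0005, 0],
    [0, 0, 0, -0.015, 0, -0.0005, 0],
    [0, 0, 0, -0.015, 0, -0.0005, 0],
  ],
)

```text
t: 21.47
eef_pos: [419.1, -230.6, 237.4]
tcp_rot: [-3.141, -0.035, 0.117]
ft_force: [-0.6, 0.7, -2.0]
opening: 0.248
```

Emit:
apply_moves(
  commands=[
    [0, 0, 0, -0.015, 0, -0.0005, 0],
    [0, 0, 0, -0.015, 0, -0.0005, 0],
    [0, 0, 0, -0.01, 0, -0.0003, 0],
    [0, 0, 0, -0.006, 0, -0.0002, 0],
    [0, 0, 0, 0, 0, 0, 0],
  ],
)

```text
t: 21.88
eef_pos: [374.0, -236.1, 237.3]
tcp_rot: [-3.141, -0.035, 0.116]
ft_force: [0.4, 0.6, -1.6]
opening: 0.25
```

```bash
python3 st.py; python3 - <<'E'
from h import *
c=cam("side"); t=cam("top")
a=cv2.resize(c['color'][110:250,260:400],None,fx=3,fy=3,interpolation=2)
b=cv2.resize(t['color'][150:290,330:450],None,fx=3,fy=3,interpolation=2)
cv2.imwrite("pics/out.png",np.hstack([a,b])[:,:,::-1])
E
```

```text
[ 374.  -236.1  237.3] [-3.1413 -0.0347  0.1157] [ 0.38  0.59 -1.61] [0.018 0.11  0.035]
```

View pics/out.png

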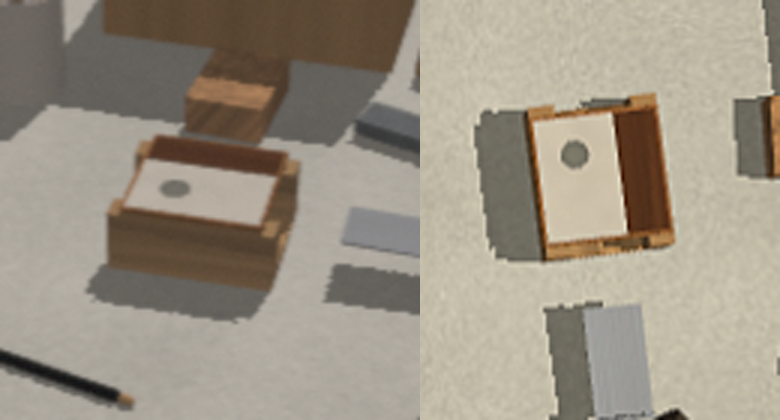

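Emit:
apply_moves(
  commands=[
    [0, -1, 0, 0.003, 0, 0.002, 0],
    [0, -1, 0, 0.003, 0, 0.005, 0],
    [0, 0, 0, 0, 0, 0.01, 0],
    [0, 0, 0, 0, 0, 0.007, 0],
    [0, 0, 0, 0, 0, 0.003, 0],
  ],
)

```text
t: 22.4
eef_pos: [381.4, -235.1, 209.4]
tcp_rot: [-3.141, 0.0, 0.117]
ft_force: [-0.3, -0.3, -0.5]
opening: 0.25
```

Emit:
apply_moves(
  commands=[
    [0, 0, 0, 0, 0, 0.001, 0],
    [0, 0, 0, 0, 0, 0.001, 0],
    [0, 0, 0, 0, 0, 0, 0],
    [0, 0, 0, 0, 0, 0, 0],
  ],
)

```text
t: 22.73
eef_pos: [381.1, -235.3, 208.5]
tcp_rot: [3.141, -0.0, 0.117]
ft_force: [0.2, -0.1, -0.5]
opening: 0.252
```

```bash
python3 st.py
```

```text
[ 381.1 -235.3  208.5] [ 3.1414e+00 -3.0000e-04  1.1670e-01] [ 0.16 -0.06 -0.47] [0.034 0.142 0.032]
```

Emit:
apply_moves(
  commands=[
    [0, 0, 0, 0, 0, 0.001, 0],
    [0, 0, 0, 0, 0, 0.001, 0],
    [0, 0, 0, 0, 0, 0, 0],
    [0, 0, 0, 0, 0, 0, 0],
  ],
)

```text
t: 23.07
eef_pos: [381.1, -235.4, 206.5]
tcp_rot: [3.141, -0.0, 0.117]
ft_force: [-0.2, -0.9, 1.5]
opening: 0.249
```

```bash
python3 st.py
```

```text
[ 381.1 -235.4  206.5] [ 3.1413e+00 -4.0000e-04  1.1660e-01] [-0.17 -0.89  1.47] [ 0.023 -0.17   0.053]
```

Emit:
apply_moves(
  commands=[
    [0, 0, 0, 0, 0, 0.0005, 0],
    [0, 0, 0, 0, 0, 0, 0],
    [0, 0, 0, 0, 0, 0, 0],
  ],
)

```text
t: 23.32
eef_pos: [381.0, -235.3, 205.9]
tcp_rot: [3.142, -0.0, 0.117]
ft_force: [-1.8, -0.8, 1.8]
opening: 0.249
```

```bash
python3 st.py
```

```text
[ 381.  -235.3  205.9] [ 3.1415e+00 -1.0000e-04  1.1670e-01] [-1.78 -0.75  1.77] [-0.063 -0.111 -0.009]
```

Emit:
apply_moves(
  commands=[
    [0, 0, 0, 0, 0, 0, 0.026],
    [0, 0, 0, 0, 0, 0, 0.03],
    [0, 0, 0, 0, 0, 0, 0.035],
    [0, 0, 0, 0, 0, 0, 0.045],
    [0, 0, 0, 0, 0, 0, 0.06],
  ],
)

```text
t: 23.73
eef_pos: [381.1, -235.3, 205.8]
tcp_rot: [-3.141, 0.0, 0.117]
ft_force: [0.2, 0.5, 0.8]
opening: 0.452
```

Emit:
apply_moves(
  commands=[
    [0, 0, 0, 0, 0, 0, 0.07],
    [0, 0, 0, 0, 0, 0, 0.07],
    [0, 0, 0, 0, 0, 0, 0.07],
    [0, 0, 0, 0, 0, 0, 0.07],
    [0, 0, 0, 0, 0, 0, 0.07],
  ],
)

```text
t: 24.15
eef_pos: [381.1, -235.3, 205.8]
tcp_rot: [-3.142, -0.0, 0.117]
ft_force: [-0.1, 0.7, -0.4]
opening: 0.727
```

Emit:
apply_moves(
  commands=[
    [0, 0, 0, 0, 0, -0.01, 0.07],
    [0, 0, 0, 0, 0, -0.03, 0.07],
    [0, 0, 0, 0, 0, -0.035, 0.07],
    [0, 0, 0, 0, 0, -0.035, 0.07],
    [0, 0, 0, 0, 0, -0.035, 0.07],
  ],
)

```text
t: 24.57
eef_pos: [380.8, -235.1, 352.4]
tcp_rot: [-3.141, 0.0, 0.117]
ft_force: [-0.1, -0.7, -0.4]
opening: 0.737
```

Emit:
apply_moves(
  commands=[
    [0, 0, 0, 0, 0.03, 0, 0.07],
    [0, 0, 0, 0, 0.04, 0, 0.07],
    [0, 0, 0, 0, 0.04, 0, 0.07],
    [0, 0, 0, 0, 0.04, 0, 0.07],
    [0, 0, 0, 0, 0.03, 0, 0.07],
  ],
)

```text
t: 24.98
eef_pos: [401.9, -416.7, 350.9]
tcp_rot: [3.141, -0.0, 0.116]
ft_force: [0.6, 1.1, -0.2]
opening: 0.738
```

```bash
python3 st.py; python3 - <<'E'
from h import *
c=cam("side"); t=cam("top")
a=cv2.resize(c['color'][130:290,260:500],None,fx=2,fy=2,interpolation=2)
b=cv2.resize(t['color'][155:355,330:450],None,fx=2,fy=2,interpolation=2)[:320]
b=cv2.resize(t['color'][155:355,330:450],(240,400),interpolation=2)
a=cv2.copyMakeBorder(a,0,80,0,0,cv2.BORDER_CONSTANT)
cv2.imwrite("pics/fin.png",np.hstack([a,b])[:,:,::-1])
E
```

```text
[ 401.9 -416.7  350.9] [ 3.1407e+00 -4.0000e-04  1.1620e-01] [ 0.58  1.13 -0.25] [ 0.014 -0.019 -0.018]
```

```bash
python3 - <<'E'
from h import *
t=cam("top")
T=lambda u,v:((u-420+.5)/3-.5+330,(v+.5)/3-.5+150)
def ang(P): f=(P[0]+P[1]-P[2]-P[3]); return np.degrees(np.arctan2(f[1],f[0]))
pn=np.array([onz(t,T(*q),58)[:2] for q in[(531,119),(658,105),(672,234),(544,246)]])
rk=np.array([onz(t,T(*q),50)[:2] for q in[(529,110),(655,95),(673,246),(546,260)]])
print("panel",pn.mean(0),ang(pn),"rack",rk.mean(0),ang(rk))
old=cv2.imread("pics/out.png")[:, 420:]; new=cv2.resize(t['color'][150:290,330:450],None,fx=3,fy=3,interpolation=2)[:,:,::-1]
print("panel region change",np.abs(old.astype(int)-new)[100:250,525:680-0][:, :].mean() if 0 else np.abs(old.astype(int)-new)[100:245,110:255].mean())
# blade: bright smooth grey colour at expected spots
M=R.from_euler('z',.1167).as_matrix(); o=np.array([381.1,-235.3,0])+M@[55.5,0,0]
for q in[(90,20,2),(90,-20,2),(10,20,2),(10,-20,2),(50,0,2),(110,0,0),(50,35,0),(-65,0,46),(-100,0,46)]:
    u,v=proj(t,o+M@q)[0].round().astype(int); print(q,(u,v),t['color'][v,u])
E
```

```text
panel [ 639.67902291 -207.63744042] 5.800643098764867 rack [ 639.16700601 -208.22668771] 6.417103937903785
panel region change 4.185572730875942
(90, 20, 2) (np.int64(384), np.int64(255)) [160 160 158]
(90, -20, 2) (np.int64(399), np.int64(253)) [161 161 159]
(10, 20, 2) (np.int64(388), np.int64(286)) [97 96 95]
(10, -20, 2) (np.int64(403), np.int64(284)) [89 90 87]
(50, 0, 2) (np.int64(393), np.int64(269)) [160 159 155]
(110, 0, 0) (np.int64(391), np.int64(247)) [209 201 181]
(50, 35, 0) (np.int64(380), np.int64(271)) [205 198 176]
(-65, 0, 46) (np.int64(401), np.int64(314)) [81 47 25]
(-100, 0, 46) (np.int64(403), np.int64(328)) [91 52 27]
```

```bash
python3 -c "
from cell import env;print(env.job_done())"
```

```text
the job is handed in; nothing more can be done
None
```

The panel is on the drying rack, the spatula is lying on the desk, and I handed the job in at about 25 s of the 72 s. I slid the blade under the panel up to the heel, using the board's stop strip. I then lifted it level, carried it over and lowered it onto both rails, drew the blade out along the gap and laid the spatula down.

What my last checks showed:
- **Panel:** it sits within about 1 mm of the rack's centre and is turned about 0.6° from square. This is from corners I read off the picture taken after the spatula was drawn out. The top view changed very little between then and hand-in.
- **Spatula:** the blade and handle colours in the top image match it lying about 45 mm clear of the rack, and the force reading showed the blade touching the desk before I let go. The pixels near the heel were darker than the rest of the blade; I took that for the arm's shadow.
- **Forces:** no wrist force reading passed 5 N in any component, and none pointed to the gripper touching the panel.

The final picture was refused because I had reached the 12-picture limit, so I never saw the last scene itself. The spatula's resting place and the bystanders were therefore not confirmed by eye at the end.

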